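# File a glass sample into the tight row

## Task

In the rack of coloured glass slabs, slide the neighbours along (do not lift them out) to open a gap on the blue slab's bookend side, and set the green slab upright in it, right beside the blue one, down on the rack floor. Then push the dark steel bookend back until the whole row is pressed snug against the fixed wooden end, with a steady push of about 15 N for a second, and let go. It is glass: nowhere push harder than 25 N, and leave the other things on the bench alone.

Things in the scene. Friction and masses are not known exactly. Their poses are not given: they have to be found in the camera images.
- rack: wooden sample rack fixed to the bench, 82 mm (x) x 250 mm (y); origin under its centre at bench level. The row of slabs runs along its y axis. Slippery waxed floor 10 mm above the bench, 58 mm wide between two side lips whose tops are 18 mm above the bench; fixed wooden end at -y, sliding dark steel bookend towards +y
- fixed_end: the rack's fixed wooden end, 82 x 16 mm, 70 mm tall above the rack floor, origin at the centre of its underside; its inner face, against which the row stands, is 8 mm to +y of the origin
- bookend_face (a point): point on the middle of the inner (row side, -y) face of the dark steel bookend, 50 mm above the bench; the bookend is a plate 56 mm wide (x), 10 mm thick (its outer face is 10 mm to +y of this point), with its lower edge just above the rack floor and its top 86 mm above the bench. Axes as the rack's
- bookend (a joint): travel of the bookend along the rack's +y in m: 0 = up against the row of four slabs, firm stop at 0.0315; slides with about 2 N drag and stays where it is left. The clear length from the fixed end's face to the bookend's face is 0.1225 m + this value (five slabs side by side need 0.150 m, so it has to be nearly at its stop for a fifth slab to go in)
- slab_blue: solid deep blue glass slab, 50 mm (own x) x 30 mm (own y, its thickness) x 80 mm tall (z), about 0.3 kg; its foot is bevelled 3 mm on both long sides; origin at the centre of its underside; stands upright on the rack floor in the row, own axes along the rack's; its place in the row differs from run to run (one of the three nearest the fixed end, never the one at the bookend)
- slab_amber: solid amber glass slab, 50 mm (own x) x 30 mm (own y, its thickness) x 80 mm tall (z), about 0.3 kg; its foot is bevelled 3 mm on both long sides; origin at the centre of its underside; stands upright on the rack floor in the row, own axes along the rack's; its place in the row differs from run to run
- slab_red: solid dark red glass slab, 50 mm (own x) x 30 mm (own y, its thickness) x 80 mm tall (z), about 0.3 kg; its foot is bevelled 3 mm on both long sides; origin at the centre of its underside; stands upright on the rack floor in the row, own axes along the rack's; its place in the row differs from run to run
- slab_white: solid milky white glass slab, 50 mm (own x) x 30 mm (own y, its thickness) x 80 mm tall (z), about 0.3 kg; its foot is bevelled 3 mm on both long sides; origin at the centre of its underside; stands upright on the rack floor at the bookend end of the row, own axes along the rack's
- slab_green: solid green glass slab, 50 mm (own x) x 30 mm (own y, its thickness) x 80 mm tall (z), about 0.3 kg; its foot is bevelled 3 mm on both long sides; origin at the centre of its underside; stands alone upright on the bench, left of the rack
- jar: brown jar with a black lid, 56 mm across, 75 mm tall, a bystander; origin under its centre
- tape: roll of masking tape lying flat, 90 mm across, 25 mm tall, a bystander; origin under its centre
- brush: brush lying on the bench, 170 mm long, a bystander; origin under its centre
There are look-alikes about, which are no part of the job. Of the things like the slab_white, leave any that is yellow; of the rest the larger one is meant.

How it is judged (in metres and radians):
On the way, in this order (a step that is already met when the one before it is completed fails the run):
1. the row is parted: the bookend has been shifted by at least 27 mm (value of joint bookend above 0.027 m), for 0.2 s.
2. the green slab stands on the rack floor directly on the bookend side of the blue slab (z of slab_green in the frame of rack between 0.007 and 0.0125 m and x of slab_green in the frame of rack between -0.008 and 0.008 m and angle between slab_green's own z axis and vertical below 0.05 rad and y of slab_green in the frame of slab_blue between 0.027 and 0.04 m), for 0.2 s.
3. the row is pressed against the fixed end with at least 3 N there for 0.3 s (contact force between fixed_end and anything else above 3 N), for 0.3 s.
At the end, for the whole second after the job is handed in: all five slabs stand upright (within 0.05 rad) on the rack floor, the green one directly on the bookend side of the blue one (centres 27 to 34.5 mm apart), the row closed up so that the bookend's joint reads below 0.0295 (no more than 2 mm of gaps in all), everything at rest (z of slab_green in the frame of rack between 0.007 and 0.0125 m and x of slab_green in the frame of rack between -0.008 and 0.008 m and angle between each of slab_green, slab_blue, slab_amber, slab_red, slab_white's own z axis and vertical below 0.05 rad and y of slab_green in the frame of slab_blue between 0.027 and 0.0345 m and z of slab_blue in the frame of rack between 0.007 and 0.0125 m and x of slab_blue in the frame of rack between -0.008 and 0.008 m and z of slab_amber in the frame of rack between 0.007 and 0.0125 m and x of slab_amber in the frame of rack between -0.008 and 0.008 m and z of slab_red in the frame of rack between 0.007 and 0.0125 m and x of slab_red in the frame of rack between -0.008 and 0.008 m and z of slab_white in the frame of rack between 0.007 and 0.0125 m and x of slab_white in the frame of rack between -0.008 and 0.008 m and value of joint bookend below 0.0295 m and linear speed of each of slab_blue, slab_amber, slab_red, slab_white, slab_green below 0.02 m/s); the robot touches nothing.
It fails at once if the bookend is pushed with more than 25 N by the fingers, the arm or any slab (contact force between bookend and the fingers above 25 N or contact force between bookend and the arm above 25 N or contact force between bookend and slab_blue above 25 N or contact force between bookend and slab_amber above 25 N or contact force between bookend and slab_red above 25 N or contact force between bookend and slab_white above 25 N or contact force between bookend and slab_green above 25 N).
It fails at once if the row is rammed against the fixed end with more than 25 N (contact force between fixed_end and anything else above 25 N).
It fails at once if the green slab is banged down on the rack floor with more than 40 N, or jammed against another slab with more than 35 N (contact force between slab_green and rack above 40 N or contact force between slab_green and slab_blue above 35 N or contact force between slab_green and slab_amber above 35 N or contact force between slab_green and slab_red above 35 N or contact force between slab_green and slab_white above 35 N).
It fails at once if a slab of the row is lifted more than 15 mm off the rack floor or tips over by more than 0.35 rad (z of any of slab_blue, slab_amber, slab_red, slab_white in the frame of rack above 0.025 m or angle between any of slab_blue, slab_amber, slab_red, slab_white's own z axis and vertical above 0.35 rad).
It fails at once if the jar, the tape roll or the brush is displaced by more than 30 mm (distance of any of jar, tape, brush from where it was at the start of the episode above 0.03 m).
It also fails if it takes over 72 s, if anything falls off the work surface, if the arm or the gripper's body presses on something with over 40 N, if the wrist force passes 120 N, or if a joint passes its speed limit or range.

## Robot

A 7-joint arm with a two-finger parallel gripper is mounted at the origin on the work surface. World frame = base frame: x ahead of the robot, y to its left, z up, the work surface at z = 0. Lengths are in m, angles in degrees, forces in N, time in s.
With the tool pointing down it reaches from about 0.425 to 0.875 m from the base axis. Payload 4.7 kg.
Tool frame: the origin (TCP) lies at the very end of the fingers, on their centre line; the grasp point (between the pads) lies 19 mm behind it; y points along the fingers, z is the direction in which the jaws open and shut, and the axes are right-handed (so a half turn about y gives the same grasp; the last joint's range is limited). The gripper opens to 87 mm and grips with 3 to 60 N. Pads are 19 mm wide; open, the fingers measure 117 mm over their backs; the gripper's body (75 mm by 190 mm) begins 51 mm behind the grasp point.
Start: joints at [-69.551, 18.392, -4.016, 83.108, 1.295, 78.541, -3.26], TCP at [0.219, 0.612, 0.223] pointing down, gripper open.
Joint ranges: [-163.93, 163.93], [-17.29, 119.83], [-79.2, 71.16], [3.27, 140.29], [-89.18, 269.18], [5.43, 117.66], [-154.24, 154.24]. Speed limits (degrees/s): [147.25, 147.25, 180, 180, 180, 180, 180].

## Interface

Orientations are given as [roll, pitch, yaw] about the fixed x, y, z axes, in that order (R = Rz(yaw) Ry(pitch) Rx(roll)).
In Python, from cell import env gives the robot as it stands.
- The arm moves only by the shell command python3 -m pendant 'ROWS' [FORCE]. ROWS is JSON, one flat list of numbers, 7 for each row, row after row: the shift along the world's x, y, z in units of 40 mm (1.0 is 40 mm), then the turn, a rotation vector about the world's x, y, z in units of 10 degrees (1.0 is 10 degrees), then the finger opening in mm, from 0 to 87. In form: [x, y, z, wx, wy, wz, jaw, x, y, z, wx, wy, wz, jaw, ...]. A call has 1 to 10 rows; each row shifts and turns the commanded pose from where the row before left it; what a row does not reach is not made up. A row lasts 1/8 s, in which the tool goes at most 62.5 mm and 10.7 degrees, less where a joint would pass 70% of its speed; a pose out of reach is approached as far as the arm can. A call is refused whole if a number of a shift passes 1 or a number of a turn 1, either way. A call with a gripper value outside its range is refused whole. The fingers move at their own pace and stop on an object; FORCE is the grip in N (left out, the last holds). Time passes only in rows, so rows that do not move let the fingers close. It gives the time, the measured TCP pose, the force and the opening at its end, in the units of the state.
- env.get_obs(): the state, without advancing time (a new reading comes with each control period).
- env.read_camera(name): name is "side" or "top" or "wrist"; returns a dict with "image" (480x640x3 uint8, red, green, blue), "fx", "fy", "cx", "cy" (pixels), "cam_to_world" (4x4, takes a point from camera to world coordinates). Camera axes: x right, y up, looking along -z (the intrinsics and any distortion apply to the point x, -y, -z); pixel columns grow to the right and rows downward; lengths in m; the calibration is good to about 2 mm. A picture is of the moment at which its call begins. There is no depth.
- env.sign_off(): hands the job in, once; it reports no verdict.
The state is a dict: "time_s": time; "qpos": joint angles; "joint_velocities": joint speeds; "effort": joint torques, N m; "tool_pos": TCP position; "tool_rot": TCP orientation; "force": force on the tool from outside, world axes, zero at the start; "wrist_torque": the same for the moment, N m; "grip_width": finger opening in m.
Only numpy, scipy, OpenCV 4.12 (cv2) and the standard library are available. Lean on these libraries where they do the work, as an engineer would, in place of code of your own. Each camera call takes 0.05 s, during which the arm holds its last target.

## Working session

There is one attempt and no reset: what is moved stays moved. The work goes in short steps, Python scripts to look and compute and a shell command to move; the robot and the scene stay as the last step left them, time stands still between calls to the robot, and variables do not carry over. Pictures are saved under pics/ and viewed, and the job is handed in when it is done.

```bash
ls; mkdir -p pics
python3 - <<'E'
from cell import env
import cv2
o=env.get_obs(); print(o)
for n in ["side","top","wrist"]:
    c=env.read_camera(n); cv2.imwrite(f"pics/{n}0.png",c["image"][:,:,::-1]); print(n,c["fx"],c["fy"],c["cx"],c["cy"],c["cam_to_world"], [k for k in c])
E
```

```text
pics
{'time_s': 0.0, 'qpos': array([-69.55129709,  18.44004439,  -4.01423471,  83.17626662,
         1.29339919,  78.54105843,  -3.25981593]), 'joint_velocities': array([-0.01492264,  0.00607924,  0.02457769, -0.0060817 ,  0.00762447,
        0.00526789, -0.05896924]), 'effort': array([-1.18628691e-04, -4.91284633e+01, -4.03884770e-01, -3.12529922e+01,
       -6.39070035e-02,  4.36598633e-02,  1.75655318e-04]), 'tool_pos': array([0.21834124, 0.61162786, 0.22143822]), 'tool_rot': array([-9.01122181e+01, -4.68025304e-03, -1.96402845e+01]), 'force': array([ 0.25654575, -0.72499769, -0.50623694]), 'wrist_torque': array([0.01855451, 0.00436319, 0.02206633]), 'grip_width': 0.08668330120166044}
side 473.6318674298322 473.6318674298322 320.5864978251981 250.07715600461123 [[ 0.98590672  0.11790032 -0.11869058  0.46548036]
 [-0.16723494  0.67539508 -0.71824367 -0.5309468 ]
 [-0.00451813  0.72797047  0.6855936   0.71190194]
 [ 0.          0.          0.          1.        ]] ['image', 'fx', 'fy', 'cx', 'cy', 'cam_to_world']
top 461.61653465505856 461.61653465505856 323.01601074729973 236.57084849752331 [[ 0.02241447  0.9881992  -0.15152535  0.43051176]
 [-0.9993728   0.02630339  0.02370946  0.1359704 ]
 [ 0.0274153   0.15089888  0.98816898  1.03914991]
 [ 0.          0.          0.          1.        ]] ['image', 'fx', 'fy', 'cx', 'cy', 'cam_to_world']
wrist 404.1934882575376 404.1934882575376 315.5287635118731 236.29917888328768 [[ 0.33607492 -0.91441685 -0.22560025  0.15749443]
 [ 0.9418323   0.32568979  0.08293424  0.63397033]
 [-0.00236077 -0.24034972  0.97068349  0.38335344]
 [ 0.          0.          0.          1.        ]] ['image', 'fx', 'fy', 'cx', 'cy', 'cam_to_world']
```

View pics/side0.png

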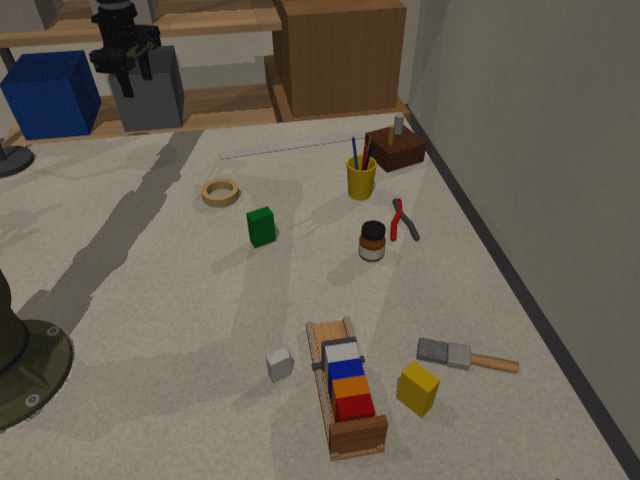

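View pics/top0.png

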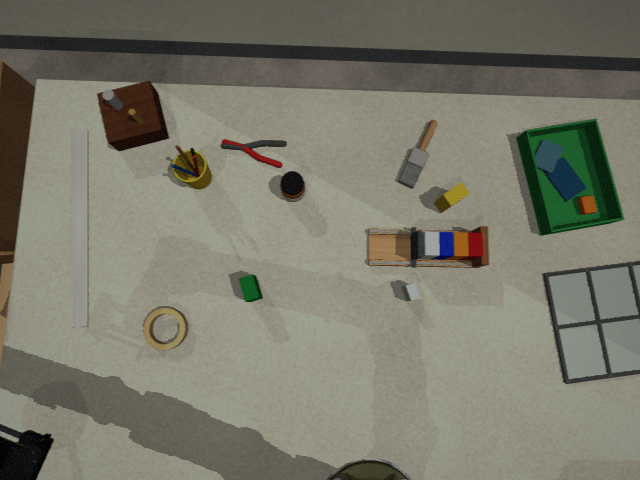

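View pics/wrist0.png

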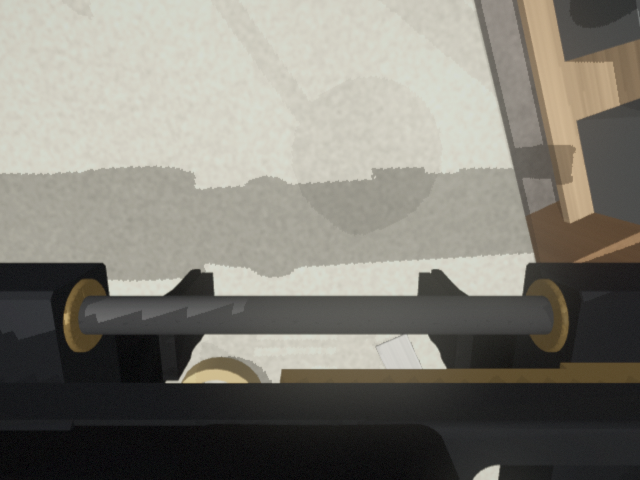

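Run:
```python
import cv2
def crop(n,o,x0,y0,x1,y1,s):
    i=cv2.imread(f"pics/{n}.png")[y0:y1,x0:x1]; cv2.imwrite(f"pics/{o}.png",cv2.resize(i,None,fx=s,fy=s,interpolation=cv2.INTER_CUBIC))
crop("top0","t_rack",360,215,500,285,5.5)
crop("top0","t_green",220,260,290,320,8)
crop("side0","s_rack",290,310,400,465,3.8)
crop("side0","s_green",230,190,300,260,8)
```

```text
(no output)
```

View pics/t_rack.png

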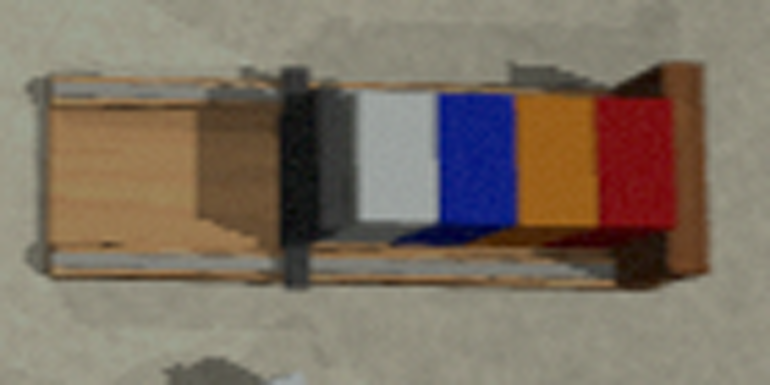

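View pics/t_green.png

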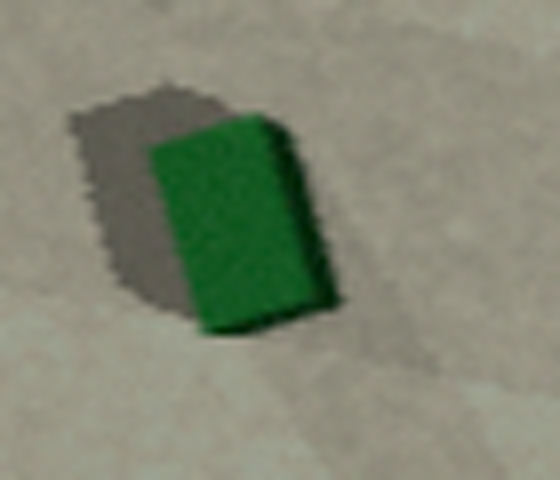

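View pics/s_rack.png

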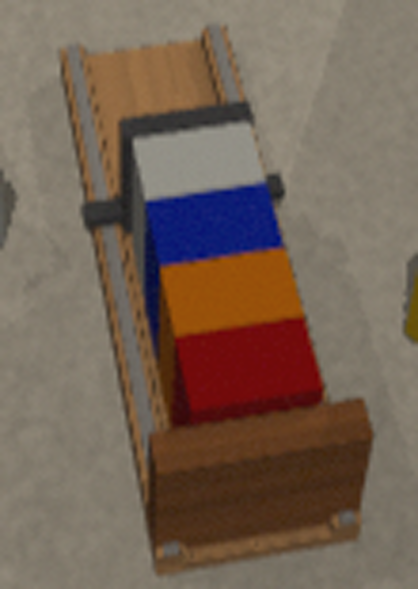

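View pics/s_green.png

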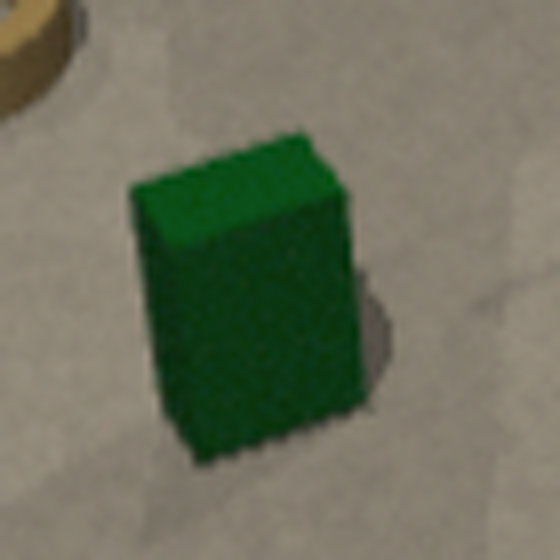

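```bash
cat > h.py <<'E'
import numpy as np
from scipy.optimize import least_squares
from cell import env
import cv2
def proj(c,P):
    P=np.atleast_2d(P); T=np.linalg.inv(c["cam_to_world"]); p=P@T[:3,:3].T+T[:3,3]
    return np.c_[c["fx"]*p[:,0]/-p[:,2]+c["cx"], c["fy"]*-p[:,1]/-p[:,2]+c["cy"]]
def ray(c,uv,z):
    uv=np.atleast_2d(uv); d=np.c_[(uv[:,0]-c["cx"])/c["fx"],-(uv[:,1]-c["cy"])/c["fy"],-np.ones(len(uv))]
    R=c["cam_to_world"]; d=d@R[:3,:3].T; o=R[:3,3]
    return o+d*((z-o[2])/d[:,2])[:,None]
def uz(p,x0,y0,s): return (np.array(p,float)+.5)/s-.5+[x0,y0]
def shot(n,o,box=None,s=1):
    c=env.read_camera(n); i=c["image"][:,:,::-1]
    if box: i=cv2.resize(i[box[1]:box[3],box[0]:box[2]],None,fx=s,fy=s,interpolation=cv2.INTER_CUBIC)
    cv2.imwrite(f"pics/{o}.png",i); return c
E
python3 - <<'E'
from h import *
t=env.read_camera("top"); s=env.read_camera("side")
# top: row tops at z .09
a=ray(t,uz([[358,92],[440,92],[515,95],[598,96],[674,97],[674,229],[597,228],[515,227],[438,223],[358,220]],360,215,5.5),.09)
b=ray(s,uz([[255,122],[266,182],[283,248],[302,320],[323,390],[188,410],[174,336],[160,266],[147,203],[132,140]],290,310,3.8),.09)
g=ray(t,uz([[152,148],[262,115],[310,300],[203,333]],220,260,8),.09-.01)
h=ray(s,uz([[132,188],[303,133],[347,188],[175,246]],230,190,8),.08)
k=ray(t,uz([[47,75],[47,277]],360,215,5.5),.018)
print(np.round(np.c_[a[:,:2],b[:,:2]]*1000,1)); print(np.round(g*1000,1),g.mean(0)); print(np.round(h*1000,1),h.mean(0)); print(k)
bb=ray(t,uz([[282,90],[318,90],[282,240]],360,215,5.5),.086);print(bb)
for q in(a,b):
    e=q[4]-q[0];f=q[5]-q[9];print(np.degrees(np.arctan2(e[0],-e[1])),np.degrees(np.arctan2(f[0],-f[1])))
def ang(p,q): d=q-p; return np.degrees(np.arctan2(d[1],d[0])),np.linalg.norm(d)
for q in(g,h): print([ang(q[i],q[(i+1)%4]) for i in range(4)])
E
```

```text
[[ 592.9  -99.8  594.2  -98.6]
 [ 593.7 -131.3  592.1 -128.2]
 [ 593.3 -160.1  591.7 -159.1]
 [ 593.8 -192.1  591.6 -190.8]
 [ 594.2 -221.4  592.3 -219.9]
 [ 543.4 -219.9  541.7 -219.1]
 [ 543.  -190.4  542.3 -189.1]
 [ 542.6 -159.1  542.5 -158.7]
 [ 543.4 -129.7  542.7 -129.7]
 [ 543.8  -99.2  542.   -98.8]]
[[486.3 285.3  80. ]
 [495.5 257.4  80. ]
 [448.4 243.   80. ]
 [439.4 270.   80. ]] [0.4674254  0.26393734 0.08      ]
[[438.1 271.4  80. ]
 [484.9 287.1  80. ]
 [494.4 261.5  80. ]
 [447.8 245.2  80. ]] [0.46629945 0.26629589 0.08      ]
[[0.60879146 0.01033026 0.018     ]
 [0.52593123 0.00969835 0.018     ]]
[[ 0.59354231 -0.07151624  0.086     ]
 [ 0.59391582 -0.08537055  0.086     ]
 [ 0.53586544 -0.07114396  0.086     ]]
0.6298577883634006 -0.16930235956065365
-0.8723558321713443 -0.14510051412056893
[(np.float64(-71.75550460082691), np.float64(0.02935086596792693)), (np.float64(-162.97434828644788), np.float64(0.049275415420470585)), (np.float64(108.48203145351084), np.float64(0.028408338630848646)), (np.float64(18.12223103735963), np.float64(0.04938215344737772))]
[(np.float64(18.61714890813916), np.float64(0.049398412987182984)), (np.float64(-69.73839610193068), np.float64(0.02733335135080921)), (np.float64(-160.71724259526897), np.float64(0.04928765563268671)), (np.float64(110.46198190178195), np.float64(0.027909124847857063))]
```

```bash
python3 -m pendant '[0.7,-0.908,0,0,0,-0.352,87,0.7,-0.908,0,0,0,-0.352,87,0.7,-0.908,0,0,0,-0.352,87,0.7,-0.908,0,0,0,-0.352,87,0.7,-0.908,0,0,0,-0.352,87,0.7,-0.908,0,0,0,-0.352,87,0.7,-0.908,0,0,0,-0.352,87,0.7,-0.908,0,0,0,-0.352,87,0.7,-0.908,0,0,0,-0.352,87,0.7,-0.908,0,0,0,-0.352,87]' 10 && python3 -m pendant '[0.175,-0.908,0,0,0,-0.352,87,0.175,-0.908,0,0,0,-0.352,87,0.175,-0.908,0,0,0,-0.352,87,0.175,-0.908,0,0,0,-0.352,87,0.175,-0.908,0,0,0,-0.352,87,0.175,-0.908,0,0,0,-0.352,87,0.175,-0.908,0,0,0,-0.352,87,0.175,-0.908,0,0,0,-0.352,87,0.175,-0.908,0,0,0,-0.352,87,0.175,-0.908,0,0,0,-0.352,87]'
```

```text
time_s: 1.5
tool_pos: [0.4992, 0.2478, 0.2227]
tool_rot: [-90.0, 0.0, -54.9]
force: [0.2, -0.6, 0.1]
grip_width: 0.0863
time_s: 2.75
tool_pos: [0.5685, -0.1166, 0.2226]
tool_rot: [-90.0, -0.0, -90.3]
force: [0.0, 0.2, -0.0]
grip_width: 0.0871
```

Run:
```python
from h import *
c=shot("wrist","w1"); print(c["cam_to_world"])
o=env.get_obs();print(o["tool_pos"],o["force"])
for nm,P in dict(fixedend_white=[[.5427,-.0995,.09],[.5927,-.0995,.09],[.5427,-.1295,.09],[.5927,-.1295,.09]]).items(): print(proj(c,np.array(P)))
```

```text
[[ 9.99989540e-01  4.27709820e-03  1.62081389e-03  5.69431147e-01]
 [-4.54189234e-03  9.70406225e-01  2.41435560e-01 -5.11731593e-02]
 [-5.40204292e-04 -2.41440397e-01  9.70415500e-01  3.84433100e-01]
 [ 0.00000000e+00  0.00000000e+00  0.00000000e+00  1.00000000e+00]]
[ 0.5683701  -0.12341057  0.22285691] [-0.23608163 -3.62683189 -0.18809373]
[[279.71762516 203.57999233]
 [347.67251926 203.28038048]
 [280.74972447 242.97895311]
 [347.08897419 242.6969483 ]]
```

View pics/w1.png

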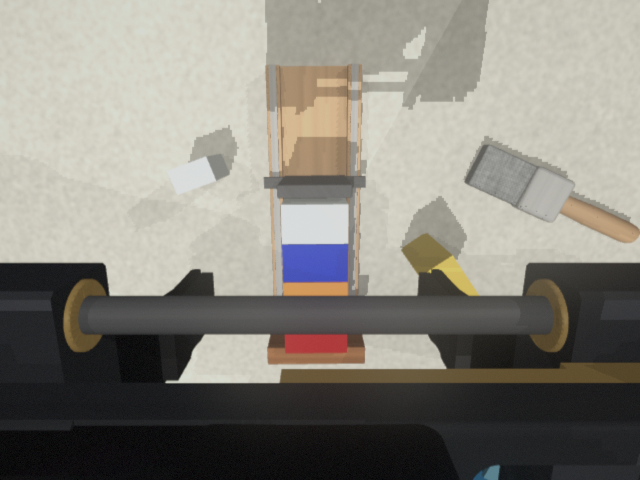

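```bash
python3 -m pendant '[0,0,-0.5,0,0,0.03,87,0,0,-1,0,0,0,87,0,0,0,0,0,0,87,0,0,0,0,0,0,87]'
```

```text
time_s: 3.3
tool_pos: [0.5691, -0.1149, 0.1638]
tool_rot: [-89.9, -0.0, -89.8]
force: [-0.1, -0.7, 0.1]
grip_width: 0.0869
```

```bash
python3 -m pendant '[-0.03,0,-0.8,0,0,0,87,0,0,-0.8,0,0,0,87,0,0,-0.8,0,0,0,87,0,0,-0.55,0,0,0,80,0,0,0,0,0,0,60,0,0,0,0,0,0,45,0,0,0,0,0,0,45,0,0,0,0,0,0,45]' 15
```

```text
time_s: 4.3
tool_pos: [0.5681, -0.1142, 0.0457]
tool_rot: [-89.9, 0.0, -89.7]
force: [-0.6, -0.1, 1.0]
grip_width: 0.0503
```

```bash
python3 -m pendant '[0,0.1,0,0,0,0,45,0,0.15,0,0,0,0,45,0,0.15,0,0,0,0,45,0,0.15,0,0,0,0,45,0,0.1,0,0,0,0,45,0,0.05,0,0,0,0,45,0,0,0,0,0,0,45]' 15
python3 - <<'E'
from h import *
c=shot("side","s2",(290,310,400,465),3.8); 
o=env.get_obs();print(o["tool_pos"],o["force"])
E
```

```text
time_s: 5.18
tool_pos: [0.568, -0.0876, 0.0457]
tool_rot: [-89.9, -0.1, -89.8]
force: [0.4, -4.0, 6.8]
grip_width: 0.0496
[ 0.56801307 -0.08768112  0.04568408] [-0.82951794 -3.95702931  5.40370679]
```

View pics/s2.png

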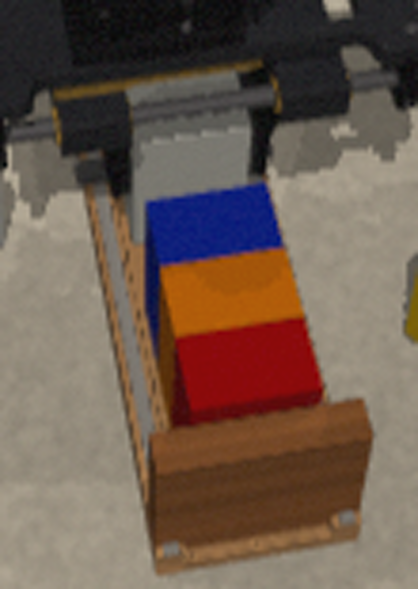

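```bash
python3 -m pendant '[0,0.05,0,0,0,0,45,0,0,0,0,0,0,45]'; python3 -m pendant '[0,0.04,0,0,0,0,45,0,0,0,0,0,0,45]'
```

```text
time_s: 5.48
tool_pos: [0.568, -0.0858, 0.0457]
tool_rot: [-89.9, -0.1, -89.8]
force: [-0.7, -3.2, 6.7]
grip_width: 0.0501
time_s: 5.72
tool_pos: [0.568, -0.0843, 0.0457]
tool_rot: [-89.9, -0.1, -89.8]
force: [-0.9, -5.4, 6.3]
grip_width: 0.0498
```

```bash
python3 -m pendant '[0,0.03,0,0,0,0,45,0,0,0,0,0,0,45]'
```

```text
time_s: 5.98
tool_pos: [0.568, -0.0832, 0.0457]
tool_rot: [-89.9, -0.1, -89.8]
force: [-1.3, -4.7, 7.3]
grip_width: 0.0501
```

```bash
python3 -m pendant '[0,0.03,0,0,0,0,45,0,0,0,0,0,0,45]'
```

```text
time_s: 6.22
tool_pos: [0.568, -0.0823, 0.0457]
tool_rot: [-89.9, -0.1, -89.8]
force: [0.1, -5.3, 6.5]
grip_width: 0.05
```

```bash
python3 -m pendant '[0,0.02,0,0,0,0,45,0,0,0,0,0,0,45]'
```

```text
time_s: 6.48
tool_pos: [0.568, -0.0823, 0.0457]
tool_rot: [-89.9, -0.2, -89.8]
force: [0.4, -6.3, 5.3]
grip_width: 0.0499
```

```bash
python3 -m pendant '[0,0.02,0,0,0,0,45,0,0,0,0,0,0,45]'
```

```text
time_s: 6.72
tool_pos: [0.568, -0.0822, 0.0457]
tool_rot: [-89.9, -0.2, -89.9]
force: [-0.7, -8.0, 5.3]
grip_width: 0.0504
```

```bash
python3 -m pendant '[0,0.02,0,0,0,0,45,0,0,0,0,0,0,45]'
python3 - <<'E'
from h import *
c=shot("side","s3",(290,310,400,465),3.8); c=shot("top","t3",(360,215,500,285),5.5)
E
```

```text
time_s: 6.98
tool_pos: [0.568, -0.0822, 0.0457]
tool_rot: [-89.9, -0.3, -89.9]
force: [-0.7, -9.6, 4.8]
grip_width: 0.0497
```

View pics/s3.png

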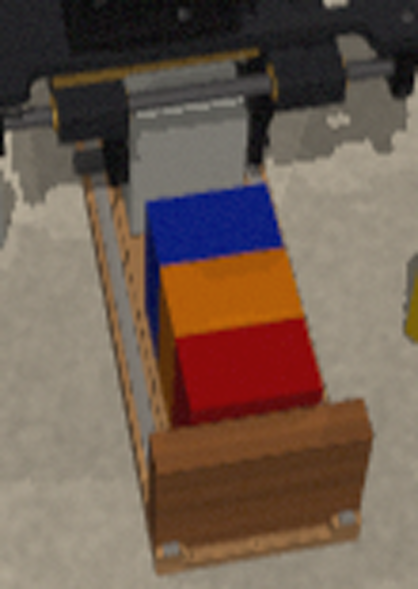

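View pics/t3.png

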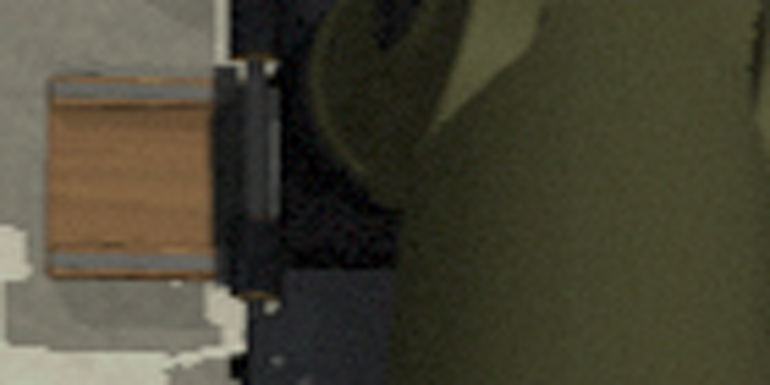

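```bash
python3 -m pendant '[0,-0.08,0,0,0,0,45,0,0,0,0,0,0,60,0,0,0,0,0,0,87,0,0,0,0,0,0,87,0,0,0.5,0,0,0,87,0,0,1,0,0,0,87,0,0,1,0,0,0,87,0,0,1,0,0,0,87]'
python3 - <<'E'
from h import *
c=shot("wrist","w4")
o=env.get_obs();print(o["tool_pos"],o["force"])
t=shot("top","t4",(360,215,500,285),5.5)
E
```

```text
time_s: 8.07
tool_pos: [0.5675, -0.0811, 0.1874]
tool_rot: [-89.9, 0.0, -89.8]
force: [0.6, -0.2, -0.1]
grip_width: 0.087
[ 0.57057364 -0.08169077  0.19321131] [ 3.09808997 -0.59228695  3.52181666]
```

View pics/w4.png

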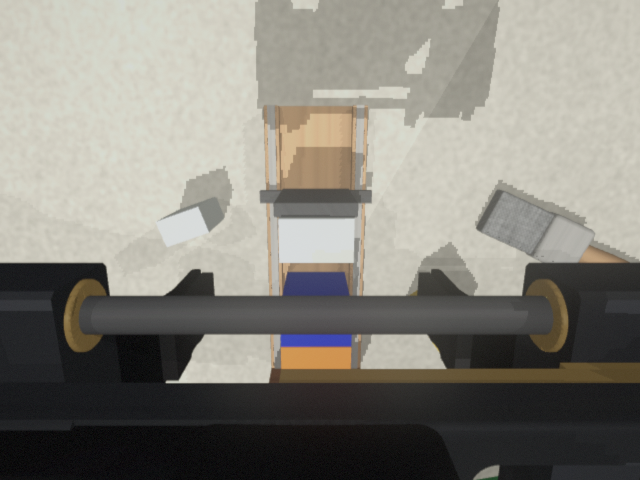

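Run:
```python
from h import *
c=env.read_camera("wrist"); o=env.get_obs();print(o["tool_pos"])
cv2.imwrite("pics/w5.png",cv2.resize(c["image"][180:390,240:390,::-1],None,fx=3.7,fy=2.8,interpolation=cv2.INTER_CUBIC))
cv2.imwrite("pics/w5f.png",c["image"][:,:,::-1])
np.savez("pics/w5.npz",**c)
```

```text
[ 0.56922207 -0.08136613  0.18847464]
```

View pics/w5.png

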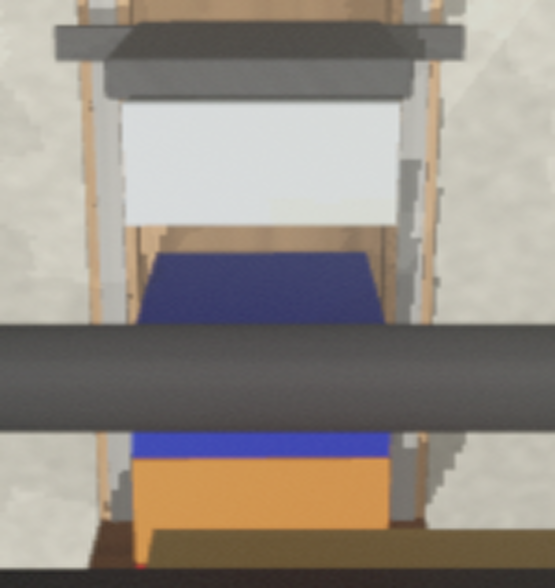

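View pics/t4.png

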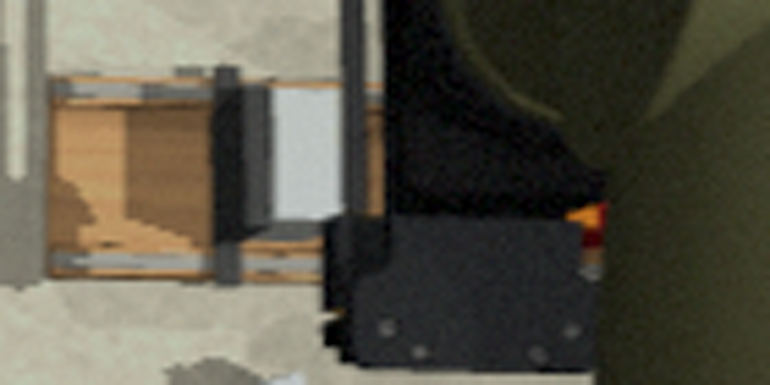

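Run:
```python
from h import *
c=dict(np.load("pics/w5.npz"))
f=lambda x,y: [(x+.5)/3.7-.5+240,(y+.5)/2.8-.5+180]
print(np.round(ray(c,[f(122,100),f(400,100),f(126,225),f(399,225),f(131,458),f(390,458)],.09),4))
print("bookend inner/outer top",np.round(ray(c,[f(260,98),f(260,60)],.086),4))
print("blue foot",np.round(ray(c,[f(155,253),f(365,253)],.013),4))
```

```text
[[ 0.5436 -0.0674  0.09  ]
 [ 0.5933 -0.0673  0.09  ]
 [ 0.5436 -0.0983  0.09  ]
 [ 0.5938 -0.0982  0.09  ]
 [ 0.5433 -0.1606  0.09  ]
 [ 0.5935 -0.1606  0.09  ]]
bookend inner/outer top [[ 0.5682 -0.0676  0.086 ]
 [ 0.5682 -0.0585  0.086 ]]
blue foot [[ 0.5429 -0.1315  0.013 ]
 [ 0.5931 -0.1314  0.013 ]]
```

```bash
python3 -m pendant '[-0.255,0.865,0,0,0,0.181,87,-0.255,0.865,0,0,0,0.181,87,-0.255,0.865,0,0,0,0.181,87,-0.255,0.865,0,0,0,0.181,87,-0.255,0.865,0,0,0,0.181,87,-0.255,0.865,0,0,0,0.181,87,-0.255,0.865,0,0,0,0.181,87,-0.255,0.865,0,0,0,0.181,87,-0.255,0.865,0,0,0,0.181,87,-0.255,0.865,0,0,0,0.181,87]' && python3 -m pendant '[0,0,0,0,0,0,87,0,0,0,0,0,0,87]';  python3 - <<'E'
from h import *
c=shot("wrist","w6"); o=env.get_obs();print(o["tool_pos"],o["tool_rot"])
np.savez("pics/w6.npz",**c)
E
```

```text
time_s: 9.48
tool_pos: [0.4646, 0.2666, 0.1844]
tool_rot: [-90.0, -0.0, -71.6]
force: [1.0, 0.6, 0.6]
grip_width: 0.0872
time_s: 9.72
tool_pos: [0.4654, 0.2649, 0.1843]
tool_rot: [-90.0, -0.1, -71.6]
force: [0.3, -0.9, 0.0]
grip_width: 0.0868
[0.46570384 0.26425611 0.18447987] [-9.00042521e+01 -4.88042649e-02 -7.17040408e+01]
```

View pics/w6.png

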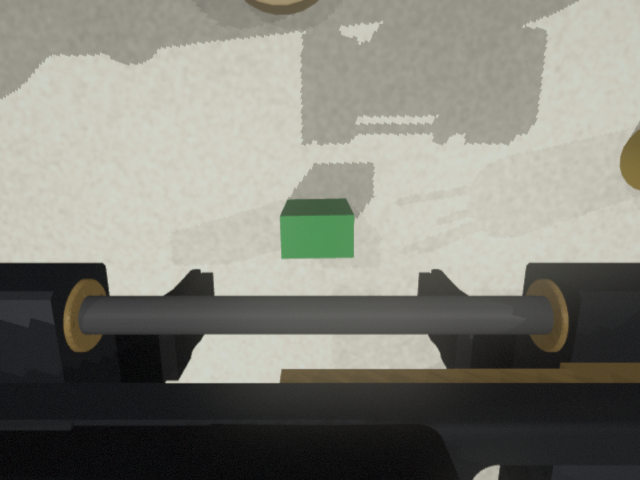

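Run:
```python
from h import *
c=dict(np.load("pics/w6.npz"))
i=c["image"].astype(int); m=((i[:,:,1]>i[:,:,0]+50)&(i[:,:,1]>110)).astype(np.uint8)
n,l,st,ce=cv2.connectedComponentsWithStats(m); k=1+st[1:,4].argmax(); m=(l==k)
ys,xs=np.nonzero(m); print(st[k])
q=ray(c,np.c_[xs,ys],.08)[:,:2]; r=cv2.minAreaRect((q*1000).astype(np.float32)); print(r)
# convex hull rect in mm
print(q.mean(0))
```

```text
[ 281  215   73   43 3023]
((466.7757568359375, 264.34002685546875), (48.80655288696289, 29.36214828491211), 18.394990921020508)
[0.46678982 0.26436916]
```

```bash
python3 -m pendant '[0.03,0,-0.9,0,0,0,87,0,0,-0.9,0,0,0,87,0,0,-0.9,0,0,0,87,0,0,-0.8,0,0,0,87,0,0,-0.21,0,0,0,80,0,0,0,0,0,0,60,0,0,0,0,0,0,45,0,0,0,0,0,0,45,0,0,0,0,0,0,45]' 20
```

```text
time_s: 10.9
tool_pos: [0.4667, 0.2653, 0.037]
tool_rot: [-90.0, 0.0, -71.6]
force: [-1.0, 0.6, -0.3]
grip_width: 0.0499
```

```bash
python3 -m pendant '[0,0,0.4,0,0,0,45,0,0,0.9,0,0,0,45,0,0,0.9,0,0,0,45,0,0,1,0,0,0,45,0,0,0,0,0,0,45]' 20 && python3 -m pendant '[0.254,-0.9,0,0,0,-0.184,45,0.254,-0.95,0,0,0,-0.184,45,0.254,-0.95,0,0,0,-0.184,45,0.254,-0.95,0,0,0,-0.184,45,0.254,-0.95,0,0,0,-0.184,45,0.254,-0.95,0,0,0,-0.184,45,0.254,-0.95,0,0,0,-0.184,45,0.254,-0.95,0,0,0,-0.184,45,0.254,-0.95,0,0,0,-0.184,45,0.254,-0.95,0,0,0,-0.184,45]' && python3 -m pendant '[0,0,0,0,0,0,45,0,0,0,0,0,0,45,0,0,0,0,0,0,45,0,0,0,0,0,0,45]'
python3 - <<'E'
from h import *
c=shot("wrist","w7"); np.savez("pics/w7.npz",**c);o=env.get_obs();print(o["tool_pos"],o["tool_rot"])
c=shot("side","s7",(270,260,420,465),2.9)
E
```

```text
time_s: 11.52
tool_pos: [0.4687, 0.2662, 0.1682]
tool_rot: [-89.6, 0.1, -71.7]
force: [-0.4, 0.1, -4.3]
grip_width: 0.0499
time_s: 12.78
tool_pos: [0.5666, -0.1154, 0.1625]
tool_rot: [-90.2, -0.0, -90.2]
force: [1.5, 0.6, -3.7]
grip_width: 0.0503
time_s: 13.28
tool_pos: [0.5679, -0.1119, 0.164]
tool_rot: [-90.0, 0.0, -89.9]
force: [0.2, 0.1, -3.5]
grip_width: 0.0497
[ 0.56804959 -0.11206973  0.16411433] [-9.00010549e+01  1.76088768e-02 -8.99506576e+01]
```

View pics/w7.png

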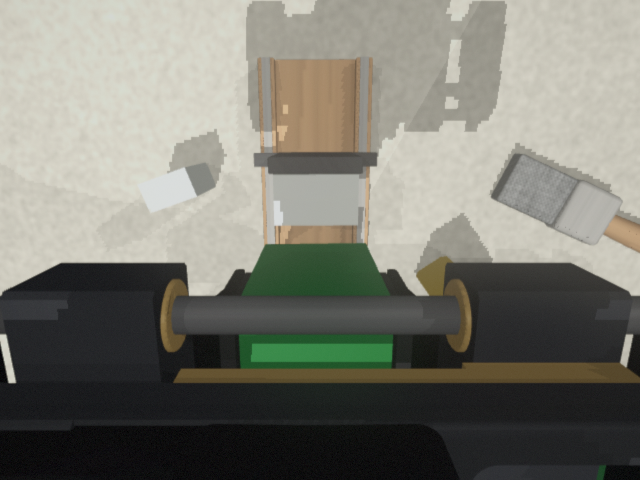

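View pics/s7.png

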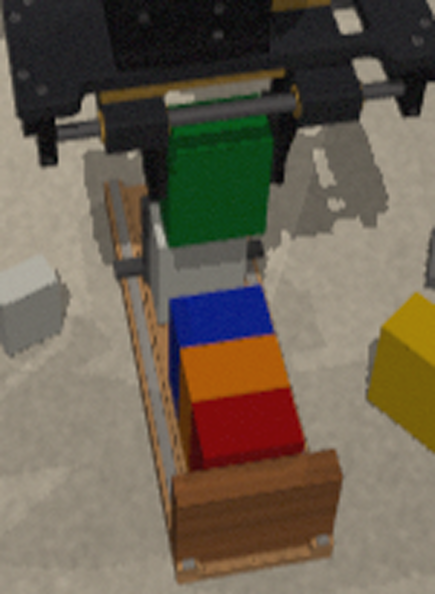

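Run:
```python
from h import *
c=dict(np.load("pics/w7.npz"))
cv2.imwrite("pics/w7c.png",cv2.resize(c["image"][140:370,230:400,::-1],None,fx=4,fy=2.6,interpolation=cv2.INTER_CUBIC))
```

```text
(no output)
```

View pics/w7c.png

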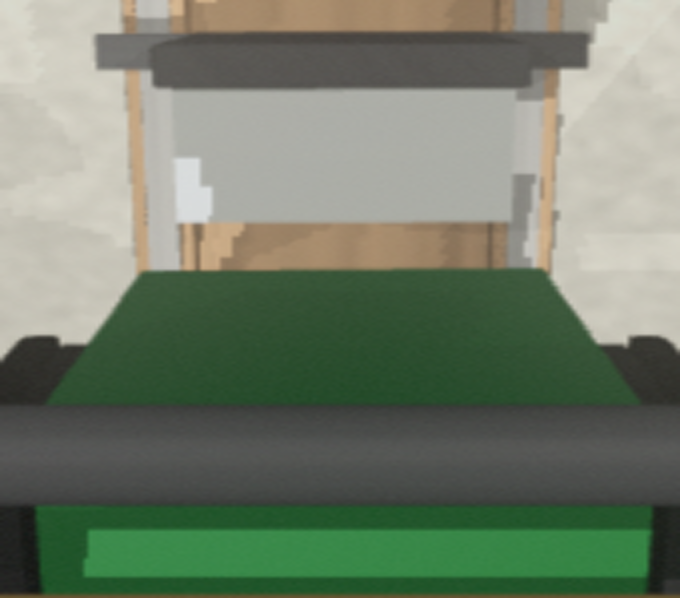

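Run:
```python
from h import *
c=dict(np.load("pics/w7.npz"))
f=lambda x,y: [(x+.5)/4-.5+230,(y+.5)/2.6-.5+140]
print("white",np.round(ray(c,[f(174,89),f(515,89),f(176,221),f(511,221)],.09),4))
print("green foot +y",np.round(ray(c,[f(140,270),f(548,270)],.130),4), np.round(ray(c,[f(140,270),f(548,270)],.127),4))
P=np.array([[.543,-.112+.015,.13],[.593,-.097,.13],[.543,-.1,.127],[.593,-.1,.127]]);print(proj(c,P), f(140,270),f(548,270))
```

```text
white [[ 0.5438 -0.0679  0.09  ]
 [ 0.5931 -0.0678  0.09  ]
 [ 0.5434 -0.098   0.09  ]
 [ 0.5933 -0.0979  0.09  ]]
green foot +y [[ 0.5429 -0.0989  0.13  ]
 [ 0.594  -0.0988  0.13  ]] [[ 0.5425 -0.0997  0.127 ]
 [ 0.5944 -0.0996  0.127 ]]
[[264.73644224 239.85366601]
 [364.6874091  239.98765858]
 [265.6333387  244.08926863]
 [363.81950813 244.22174502]] [264.625, 243.53846153846155] [366.625, 243.53846153846155]
```

```bash
python3 -m pendant '[0,-0.07,0,0,0,0,45,0,0,-0.4,0,0,0,45,0,0,-0.4,0,0,0,45,0,0,0,0,0,0,45,0,0,0,0,0,0,45]' 20
python3 - <<'E'
from h import *
c=shot("side","s8",(290,280,400,435),3.8)
E
```

```text
time_s: 14.0
tool_pos: [0.5681, -0.1159, 0.132]
tool_rot: [-90.0, -0.0, -90.0]
force: [0.3, -1.3, -3.2]
grip_width: 0.0498
```

View pics/s8.png

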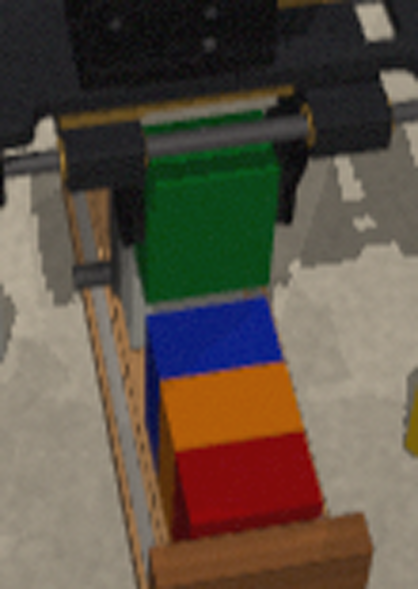

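```bash
python3 -m pendant '[0,0,0,0,0,0,45]'; python3 -m pendant '[0,0,0,0,0,0,45,0,0,0,0,0,0,45]'
```

```text
time_s: 14.18
tool_pos: [0.5685, -0.1159, 0.1327]
tool_rot: [-89.9, -0.0, -90.0]
force: [-0.2, 0.7, -2.6]
grip_width: 0.0496
time_s: 14.42
tool_pos: [0.5683, -0.1158, 0.1324]
tool_rot: [-90.0, 0.0, -90.0]
force: [0.3, 0.5, -2.4]
grip_width: 0.0496
```

```bash
python3 -m pendant '[0,0.035,0,0,0,0,45,0,0,-0.1,0,0,0,45,0,0,-0.1,0,0,0,45,0,0,0,0,0,0,45]'; python3 -m pendant '[0,0,-0.1,0,0,0,45,0,0,0,0,0,0,45]'
```

```text
time_s: 14.92
tool_pos: [0.5676, -0.1143, 0.1235]
tool_rot: [-90.1, -0.0, -90.0]
force: [1.1, -0.3, -3.1]
grip_width: 0.0498
time_s: 15.18
tool_pos: [0.568, -0.1143, 0.1199]
tool_rot: [-90.0, 0.0, -90.0]
force: [-0.3, -0.1, -2.6]
grip_width: 0.0502
```

```bash
python3 -m pendant '[0,0,-0.1,0,0,0,45,0,0,-0.1,0,0,0,45,0,0,0,0,0,0,45]'; python3 -m pendant '[0,0,-0.15,0,0,0,45,0,0,-0.15,0,0,0,45,0,0,0,0,0,0,45]'
```

```text
time_s: 15.55
tool_pos: [0.5677, -0.1143, 0.1116]
tool_rot: [-90.1, -0.0, -90.0]
force: [-0.3, -0.0, -3.6]
grip_width: 0.05
time_s: 15.92
tool_pos: [0.5675, -0.1144, 0.0994]
tool_rot: [-90.1, -0.0, -90.0]
force: [-0.0, 0.7, -3.4]
grip_width: 0.0497
```

```bash
python3 -m pendant '[0,0,-0.2,0,0,0,45,0,0,-0.2,0,0,0,45,0,0,0,0,0,0,45]'; python3 -m pendant '[0,0,-0.2,0,0,0,45,0,0,-0.15,0,0,0,45,0,0,0,0,0,0,45]'
```

```text
time_s: 16.3
tool_pos: [0.5673, -0.1144, 0.0831]
tool_rot: [-90.1, -0.0, -90.0]
force: [-0.3, -0.0, -3.8]
grip_width: 0.0501
time_s: 16.68
tool_pos: [0.5675, -0.1144, 0.0694]
tool_rot: [-90.1, -0.0, -90.0]
force: [-0.3, 0.6, -2.3]
grip_width: 0.0499
```

```bash
python3 -m pendant '[0,0,-0.2,0,0,0,45,0,0,-0.15,0,0,0,45,0,0,-0.1,0,0,0,45,0,0,0,0,0,0,45]'; python3 -m pendant '[0,0,-0.05,0,0,0,45,0,0,0,0,0,0,45]'
```

```text
time_s: 17.18
tool_pos: [0.5678, -0.1145, 0.0517]
tool_rot: [-90.0, -0.0, -90.0]
force: [-0.4, -0.4, -3.6]
grip_width: 0.05
time_s: 17.42
tool_pos: [0.5682, -0.1145, 0.0502]
tool_rot: [-90.0, -0.0, -90.0]
force: [0.9, -0.5, -2.6]
grip_width: 0.0495
```

```bash
python3 -m pendant '[0,0,-0.03,0,0,0,45,0,0,0,0,0,0,45]';python3 -m pendant '[0,0,-0.02,0,0,0,45,0,0,0,0,0,0,45]'
```

```text
time_s: 17.68
tool_pos: [0.5681, -0.1145, 0.049]
tool_rot: [-90.0, -0.0, -90.0]
force: [-0.4, -1.3, -2.3]
grip_width: 0.0497
time_s: 17.92
tool_pos: [0.5681, -0.1144, 0.0482]
tool_rot: [-90.0, -0.0, -90.0]
force: [-0.2, -0.0, -2.9]
grip_width: 0.0497
```

```bash
python3 -m pendant '[0,0,-0.03,0,0,0,45,0,0,0,0,0,0,45]';python3 -m pendant '[0,0,-0.03,0,0,0,45,0,0,0,0,0,0,45]'
```

```text
time_s: 18.18
tool_pos: [0.5682, -0.1145, 0.047]
tool_rot: [-90.0, -0.0, -90.0]
force: [-0.0, -0.3, -2.8]
grip_width: 0.05
time_s: 18.42
tool_pos: [0.5683, -0.1145, 0.047]
tool_rot: [-90.0, 0.0, -90.0]
force: [-3.5, 0.7, 6.4]
grip_width: 0.0499
```

```bash
python3 -m pendant '[0,0,0.02,0,0,0,45,0,0,0,0,0,0,60,0,0,0,0,0,0,87,0,0,0,0,0,0,87,0,0,0.3,0,0,0,87,0,0,0.7,0,0,0,87,0,0,1,0,0,0,87,0,0,1,0,0,0,87,0,0,0,0,0,0,87]'
python3 - <<'E'
from h import *
c=shot("side","s9",(290,280,400,435),3.8)
c=shot("wrist","w9")
E
```

```text
time_s: 19.55
tool_pos: [0.5707, -0.1152, 0.1711]
tool_rot: [-89.5, -0.0, -90.1]
force: [0.5, 1.1, 0.5]
grip_width: 0.0872
```

View pics/s9.png

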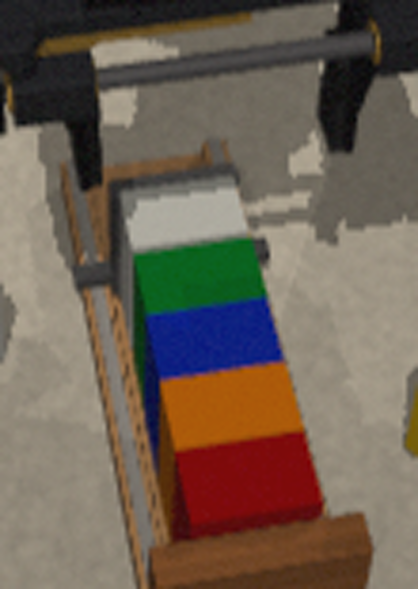

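View pics/w9.png

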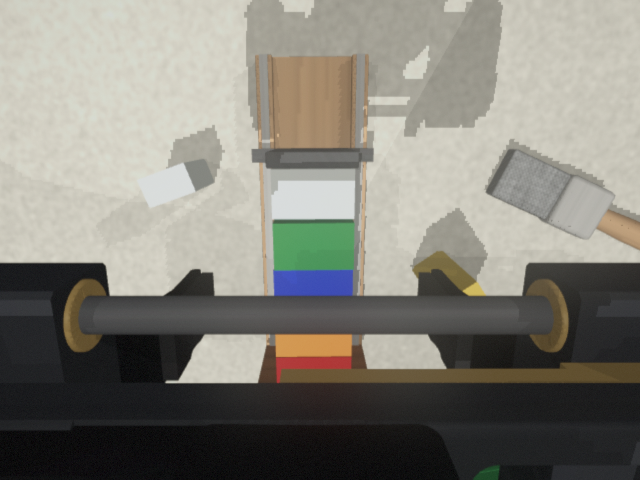

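```bash
python3 -m pendant '[0,0.8,0,0,0,0,40,0,0.8,0,0,0,0,0,0,0.8,0,0,0,0,0,0,0,0,0,0,0,0,0,0,0,0,0,0,0,0,0,-0.8,0,0,0,0,0,0,-0.8,0,0,0,0,0,0,-0.8,0,0,0,0,0,0,-0.7,0,0,0,0,0,0,0,0,0,0,0]'; python3 -m pendant '[0,0,0,0,0,0,0,0,0,0,0,0,0,0]'
python3 - <<'E'
from h import *
c=shot("side","s10",(270,260,420,435),3.4)
c=shot("wrist","w10")
E
```

```text
time_s: 20.9
tool_pos: [0.5658, -0.0202, 0.0403]
tool_rot: [-90.3, -0.1, -90.2]
force: [0.0, -0.7, -0.6]
grip_width: 0.0011
time_s: 21.15
tool_pos: [0.5693, -0.0188, 0.0441]
tool_rot: [-89.8, 0.0, -90.1]
force: [0.1, 0.7, 0.5]
grip_width: 0.0003
```

View pics/s10.png

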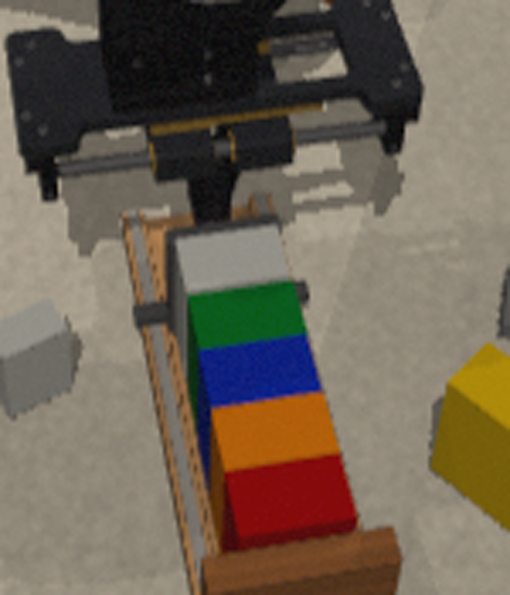

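View pics/w10.png

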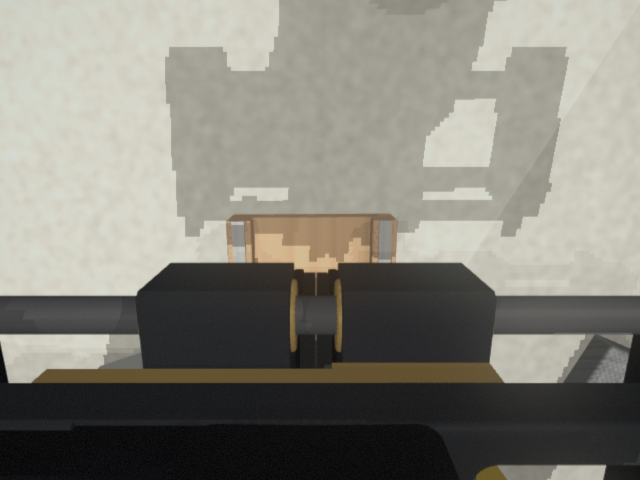

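```bash
python3 -m pendant '[0,-0.25,0,0,0,0,0,0,-0.2,0,0,0,0,0,0,-0.1,0,0,0,0,0,0,0,0,0,0,0,0,0,0,0,0,0,0,0]'; python3 -m pendant '[0,-0.05,0,0,0,0,0,0,0,0,0,0,0,0]'; python3 -m pendant '[0,-0.05,0,0,0,0,0,0,0,0,0,0,0,0]'
```

```text
time_s: 21.88
tool_pos: [0.5681, -0.0401, 0.0425]
tool_rot: [-90.0, 0.0, -90.0]
force: [-0.8, 0.2, 0.2]
grip_width: 0.0003
time_s: 22.12
tool_pos: [0.5681, -0.0425, 0.0426]
tool_rot: [-90.0, -0.0, -90.0]
force: [0.4, -0.2, -0.1]
grip_width: 0.0008
time_s: 22.38
tool_pos: [0.5681, -0.0446, 0.0426]
tool_rot: [-90.0, -0.0, -90.1]
force: [0.7, -0.8, -0.7]
grip_width: 0.0002
```

```bash
python3 -m pendant '[0,-0.05,0,0,0,0,0,0,0,0,0,0,0,0]'; python3 -m pendant '[0,-0.05,0,0,0,0,0,0,0,0,0,0,0,0]'
```

```text
time_s: 22.62
tool_pos: [0.5681, -0.0467, 0.0426]
tool_rot: [-90.0, -0.0, -90.1]
force: [0.5, -1.2, 0.5]
grip_width: 0.0005
time_s: 22.88
tool_pos: [0.5681, -0.0476, 0.0426]
tool_rot: [-90.0, 0.1, -90.0]
force: [-0.8, 2.7, 0.9]
grip_width: 0.0004
```

Contact. Step on, watching the force.

```bash
python3 -m pendant '[0,-0.04,0,0,0,0,0,0,0,0,0,0,0,0]'; python3 -m pendant '[0,-0.04,0,0,0,0,0,0,0,0,0,0,0,0]'
```

```text
time_s: 23.12
tool_pos: [0.5681, -0.0496, 0.0426]
tool_rot: [-90.0, 0.0, -90.0]
force: [-0.4, 3.3, 0.9]
grip_width: 0.0003
time_s: 23.38
tool_pos: [0.5681, -0.0503, 0.0426]
tool_rot: [-90.0, 0.1, -90.0]
force: [-0.2, 5.5, 0.7]
grip_width: 0.0004
```

```bash
python3 -m pendant '[0,-0.03,0,0,0,0,0,0,0,0,0,0,0,0]'; python3 -m pendant '[0,-0.03,0,0,0,0,0,0,0,0,0,0,0,0]'
```

```text
time_s: 23.62
tool_pos: [0.5681, -0.0506, 0.0426]
tool_rot: [-90.0, 0.1, -90.0]
force: [-0.6, 6.1, 1.5]
grip_width: 0.0001
time_s: 23.88
tool_pos: [0.5681, -0.0508, 0.0426]
tool_rot: [-90.0, 0.2, -89.9]
force: [-2.2, 7.9, 1.6]
grip_width: 0.0008
```

```bash
python3 -m pendant '[0,-0.04,0,0,0,0,0,0,0,0,0,0,0,0]'; python3 -m pendant '[0,-0.04,0,0,0,0,0,0,0,0,0,0,0,0]'
```

```text
time_s: 24.12
tool_pos: [0.5681, -0.0508, 0.0426]
tool_rot: [-90.0, 0.3, -89.9]
force: [-2.0, 11.3, 2.2]
grip_width: 0.0007
time_s: 24.38
tool_pos: [0.5681, -0.0508, 0.0427]
tool_rot: [-90.1, 0.4, -89.8]
force: [-2.2, 14.5, 3.1]
grip_width: 0.0005
```

```bash
python3 -m pendant '[0,-0.01,0,0,0,0,0,0,0,0,0,0,0,0,0,0,0,0,0,0,0,0,0,0,0,0,0,0]'; python3 -m pendant '[0,0,0,0,0,0,0,0,0,0,0,0,0,0,0,0,0,0,0,0,0,0,0,0,0,0,0,0,0,0,0,0,0,0,0]'
python3 - <<'E'
from h import *
c=shot("side","s11",(290,280,400,435),3.8)
E
```

```text
time_s: 24.88
tool_pos: [0.5681, -0.0508, 0.0427]
tool_rot: [-90.1, 0.4, -89.8]
force: [-2.0, 14.5, 3.9]
grip_width: 0.0003
time_s: 25.5
tool_pos: [0.5681, -0.0508, 0.0427]
tool_rot: [-90.1, 0.4, -89.8]
force: [-2.2, 14.4, 3.5]
grip_width: 0.0004
```

View pics/s11.png

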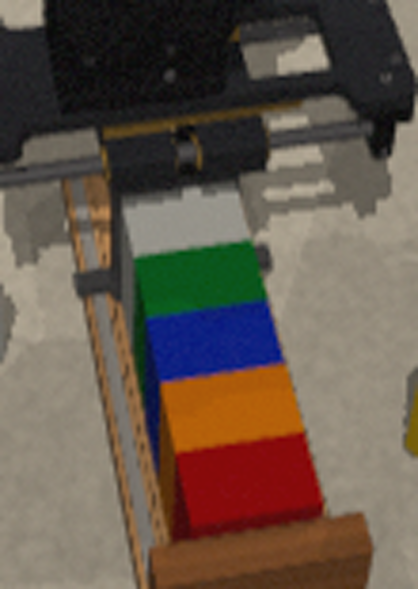

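Held ~14.5 N for over a second, with the row closed. Back off slowly, then rise.

```bash
python3 -m pendant '[0,0.1,0,0,0,0,0,0,0.15,0,0,0,0,0,0,0.4,0,0,0,0,0,0,0.6,0,0,0,0,0,0,0,0.5,0,0,0,0,0,0,1,0,0,0,0,0,0,1,0,0,0,0,0,0,1,0,0,0,0,0,0,0,0,0,0,0,0,0,0,0,0,0,0]'; python3 -m pendant '[0,1,0.5,0,0,0,0,0,1,0.5,0,0,0,0,0,1,0,0,0,0,0,0,1,0,0,0,0,0,0,0,0,0,0,0,0,0,0,0,0,0,0,0]'
python3 - <<'E'
from h import *
c=shot("side","s12",(290,280,400,435),3.8); c=shot("top","t12",(360,215,500,285),5.5)
c=shot("top","t12f")
E
```

```text
time_s: 26.8
tool_pos: [0.568, -0.0086, 0.1831]
tool_rot: [-90.0, -0.0, -90.1]
force: [0.3, 0.1, -0.8]
grip_width: 0.0004
time_s: 27.55
tool_pos: [0.5677, 0.1511, 0.2215]
tool_rot: [-90.1, -0.1, -90.1]
force: [-0.2, -0.8, -0.4]
grip_width: 0.0002
```

View pics/s12.png

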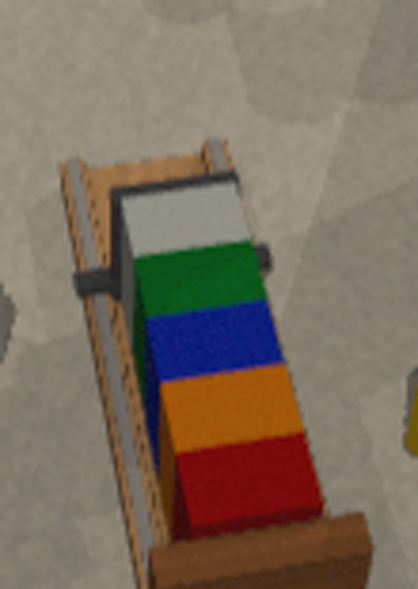

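View pics/t12.png

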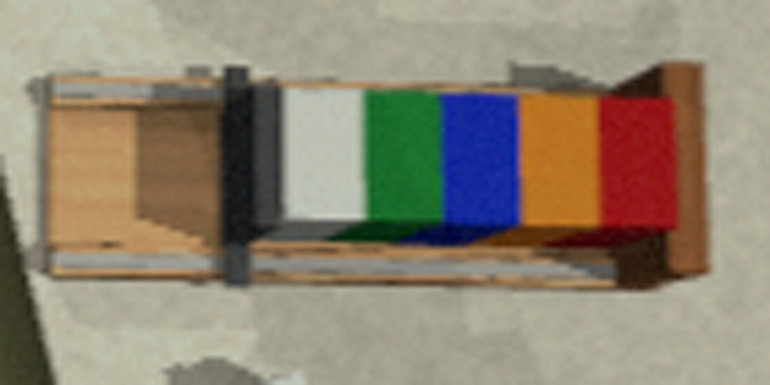

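View pics/t12f.png

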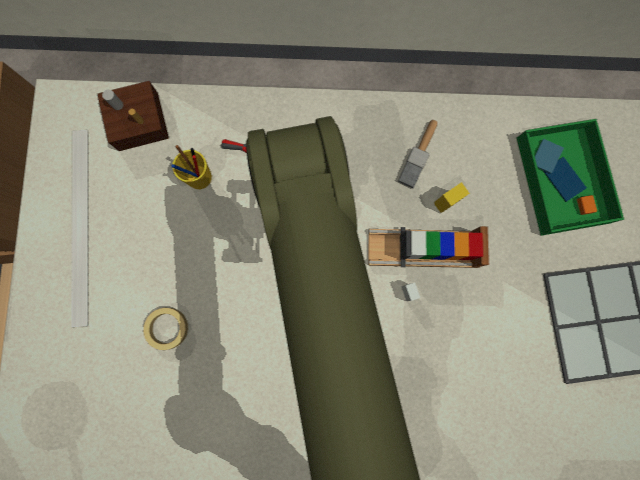

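Run:
```python
from h import *
print(env.sign_off()); print(env.get_obs()["time_s"])
```

```text
the job is handed in; nothing more can be done
None
the job is handed in; nothing more can be done
```

The job is handed in, with the green slab in the rack right beside the blue one. The sign-off gives no verdict, so the result rests on my own checks.

- **Opening the gap:** The blue slab stood third from the fixed end, so only the white slab had to move. I gripped it without lifting it and slid it and the bookend to the bookend's stop (9.6 N reading at most). The gap measured about 33 mm.
- **Placing the green slab:** It went down into the gap without touching its neighbours. It settled on the floor at about 6 N and I released it.
- **Closing the row:** I pushed the bookend with closed fingers and held about 14.5 N for just over a second, then let go and moved clear.

My last pictures show the row closed up against the fixed end in the order red, amber, blue, green, white, bookend, with all five slabs upright. From the top picture the bookend's joint is about 0.0275 m, against the limit of 0.0295 m. The tape and brush look unmoved. The arm hid the jar in that last picture, but it never worked near it. The clock read about 27.7 s of the 72 s allowed.

Two readings were off on the way. After the transfer the measured tool position was about 1 mm out, which I corrected before lowering the slab. While I slid the white slab, the wrist also read 5–7 N upward, and I did not find out why.

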